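Complete the tray of prop rolls and give it a spray of lacquer

ROBOT

A 6-joint arm with a two-finger parallel gripper is mounted at the origin on the work surface. World frame = base frame: x ahead of the robot, y to its left, z up, the work surface at z = 0. Lengths are in m, angles in rad, forces in N, time in s.
With the tool pointing down it reaches from about 0.425 to 1.125 m from the base axis. Payload 14.9 kg.
Tool frame: the origin (TCP) lies at the very end of the fingers, on their centre line; the grasp point (between the pads) lies 19 mm behind it; z points along the fingers, x is the direction in which the jaws open and shut, and the axes are right-handed (so a half turn about z gives the same grasp; the last joint's range is limited). The gripper opens to 91 mm and grips with 3 to 60 N. Pads are 32 mm wide; open, the fingers measure 118 mm over their backs; the gripper's body (76 mm by 178 mm) begins 60 mm behind the grasp point.
Start: joints at [1.192, 0.379, 1.734, -0, 1.028, -0.033], TCP at [0.237, 0.659, 0.184] pointing down, gripper open.
Joint ranges: [-2.77, 2.77], [-0.74, 2.19], [0, 2.66], [-1.06, 4.2], [0.31, 2.87], [-3.08, 3.08]. Speed limits (rad/s): [1.89, 1.89, 2.39, 3.14, 3.14, 3.14].

INTERFACE

Orientations are given as a rotation vector (axis times angle).
In Python, from plant import manip gives the robot as it stands.
- The arm moves only by the tool move_arm, never from a script. Its argument "targets" is a list of rows, each a list of 7 numbers: the turn, a rotation vector about the tool's x, y, z scaled (see below), then the shift along the tool's x, y, z scaled (see below), then the gripper command: -1 is shut, 1 is fully open, values between are in proportion. A call has 1 to 10 rows; each row is the pose to reach, as a shift and turn from the pose commanded when the call began, along the tool's axes at that moment, turning the shorter way round; what a row does not reach only later rows make up. The controller multiplies each number of a shift by 0.15 m and each number of a turn by pi rad. A row lasts 1/12 s, in which the tool goes at most 41.7 mm and 7.16 degrees, less where a joint would pass 70% of its speed; a pose out of reach is approached as far as the arm can. A call with a number of a shift or a turn outside -1 to 1 is refused whole. A call with a gripper value outside its range is refused whole. The fingers move at their own pace and stop on an object; the grip force is fixed at half the most. Time passes only in rows, so rows that repeat a pose let the fingers close. It gives the time, the measured TCP pose, the force and the opening at its end, in the units of the state.
- manip.state(): the state, without advancing time (a new reading comes with each control period).
- manip.camera(name): name is "scene" or "side" or "wrist"; returns a dict with "image" (420x560x3 uint8, red, green, blue), "K" (3x3 intrinsics, pixels), "k1" (the pictures are not rectified: a ray, as slopes to the right and down, at radius r is drawn at 1 + k1 r^2 times it, then the intrinsics apply), "pose" (4x4, takes a point from camera to world coordinates); the wrist camera has in their place "tool_from_camera" (4x4, takes a point from camera to tool coordinates, whose origin is the TCP and whose axes are the tool frame's). Camera axes: x right, y up, looking along -z (the intrinsics and any distortion apply to the point x, -y, -z); pixel columns grow to the right and rows downward; lengths in m; the calibration is good to about 2 mm. A picture is of the moment at which its call begins: read the wrist's pose just before it. There is no depth.
- manip.close_job(): hands the job in, once; it reports no verdict.
The state is a dict: "clock": time; "q": joint angles; "qd": joint speeds; "joint_efforts": joint torques, N m; "position": TCP position; "ee_rot": TCP orientation; "wrist_force": force on the tool from outside, world axes, zero at the start; "moment": the same for the moment, N m; "opening": finger opening in m.
Only numpy, scipy, OpenCV 4.12 (cv2) and the standard library are available. Lean on these libraries where they do the work, as an engineer would, in place of code of your own. Each camera call takes 0.05 s, during which the arm holds its last target. There are 200 camera calls.

TASK

Two prop bread rolls are still lying loose on the table: finish the row in the tray by laying one, flat side down, squarely on each of the two bare paper strips. Once the row is complete, and not before, press the white cap of the spray can fully down for a moment and let it spring back up. Leave the rolls already in the tray and everything else on the table where they are.

Things in the scene. Friction and masses are not known exactly. Their poses are not given: they have to be found in the camera images.
- can: silver aerosol can (66 diameter) with a paper band, clamped upright in a heavy fixed steel stand (base 96 diameter); cannot move. Origin at the centre of the base's underside on the table, z up, y pointing towards the tray (the way the spout looks). A thin clamp post stands on its -y side, 160 high, below the cap.
- cap_top (a point): centre of the flat top of the can's white sprung cap (36 diameter, 28 high, small spout on the +y side); 241 above the table when up; it moves down with the cap. About 10 N pushes it fully down.
- cap (a joint): travel of the cap in m: 0 up, 0.009 fully down; a spring returns it.
- tray: shallow dark steel baking tray taped to the table, 240 (x) x 340 (y), rim 25 high, walls 4 thick; origin at the centre of its underside; its inner floor is 4 above the table. Four places in a row along its y axis, 80 apart, centred 120 and 40 either side of the middle; two hold rolls and two are bare paper strips, which is which varies.
- strip_1: bare white paper strip lying on the tray's floor (flat, look only), 170 (x) x 60 (y); origin at its centre on the floor; x along its length. A roll belongs on it, parallel to it, either way round.
- strip_2: the other bare paper strip, same size and axes.
- roll_1: long bread roll, hard prop, 150 long (its x axis) x 48 wide (y) x 46 high (z), flat underside, domed top with a pale lengthwise slit; origin at the centre of its underside. Starts on the table, may go on either strip.
- roll_2: long bread roll, hard prop, 150 long (its x axis) x 48 wide (y) x 46 high (z), flat underside, domed top with a pale lengthwise slit; origin at the centre of its underside. Starts on the table, may go on either strip.
- laid_1: long bread roll, hard prop, 150 long (its x axis) x 48 wide (y) x 46 high (z), flat underside, domed top with a pale lengthwise slit; origin at the centre of its underside. Already in its place in the tray, on its own strip; leave it there.
- laid_2: long bread roll, hard prop, 150 long (its x axis) x 48 wide (y) x 46 high (z), flat underside, domed top with a pale lengthwise slit; origin at the centre of its underside. Already in its place in the tray, on its own strip; leave it there.
- mug: white mug, 80 diameter, 95 high, handle on its +y side; origin at the centre of its underside. Bystander.
- tub: clear jar with a white lid, 90 diameter, 70 high; origin at the centre of its underside. Bystander.
Mind the look-alikes: they are no part of the job. What is shaped like the roll_2 but red is not meant. What is shaped like the can but green or purple is not meant.

How it is judged:
On the way, in this order (a step that is already met when the one before it is completed fails the run):
1. a roll lies squarely on each bare strip, let go and at rest ((((horizontal distance between roll_1 and strip_1 below 0.02 m and angle between the x axis of roll_1 and the x axis of strip_1, either way round below 0.2 rad and z of roll_1 in the frame of strip_1 below 0.008 m and angle between roll_1's own z axis and vertical below 0.2 rad) and (horizontal distance between roll_2 and strip_2 below 0.02 m and angle between the x axis of roll_2 and the x axis of strip_2, either way round below 0.2 rad and z of roll_2 in the frame of strip_2 below 0.008 m and angle between roll_2's own z axis and vertical below 0.2 rad)) or ((horizontal distance between roll_1 and strip_2 below 0.02 m and angle between the x axis of roll_1 and the x axis of strip_2, either way round below 0.2 rad and z of roll_1 in the frame of strip_2 below 0.008 m and angle between roll_1's own z axis and vertical below 0.2 rad) and (horizontal distance between roll_2 and strip_1 below 0.02 m and angle between the x axis of roll_2 and the x axis of strip_1, either way round below 0.2 rad and z of roll_2 in the frame of strip_1 below 0.008 m and angle between roll_2's own z axis and vertical below 0.2 rad))) and linear speed of each of roll_1, roll_2 below 0.02 m/s and contact force between each of roll_1, roll_2 and the fingers below 0.2 N), for 0.2 s.
2. the cap is pressed fully down (more than 7 of 9 mm) for a moment (0.1 s) (value of joint cap above 0.007 m), for 0.1 s.
3. the cap has sprung back up (value of joint cap below 0.001 m), for 0.2 s.
At the end, for the whole second after the job is handed in: Each of the two strips has a roll on it, one apiece: centre within 20 mm, parallel to the strip within 0.2 rad, flat on the tray floor, upright and at rest; the other two rolls are within 20 mm of where they lay; the cap is up (within 1 mm) ((((horizontal distance between roll_1 and strip_1 below 0.02 m and angle between the x axis of roll_1 and the x axis of strip_1, either way round below 0.2 rad and z of roll_1 in the frame of strip_1 below 0.008 m and angle between roll_1's own z axis and vertical below 0.2 rad) and (horizontal distance between roll_2 and strip_2 below 0.02 m and angle between the x axis of roll_2 and the x axis of strip_2, either way round below 0.2 rad and z of roll_2 in the frame of strip_2 below 0.008 m and angle between roll_2's own z axis and vertical below 0.2 rad)) or ((horizontal distance between roll_1 and strip_2 below 0.02 m and angle between the x axis of roll_1 and the x axis of strip_2, either way round below 0.2 rad and z of roll_1 in the frame of strip_2 below 0.008 m and angle between roll_1's own z axis and vertical below 0.2 rad) and (horizontal distance between roll_2 and strip_1 below 0.02 m and angle between the x axis of roll_2 and the x axis of strip_1, either way round below 0.2 rad and z of roll_2 in the frame of strip_1 below 0.008 m and angle between roll_2's own z axis and vertical below 0.2 rad))) and linear speed of each of roll_1, roll_2 below 0.02 m/s and distance of each of laid_1, laid_2 from where it was at the start of the episode below 0.02 m and value of joint cap below 0.001 m); the robot touches nothing.
It fails at once if the cap is pressed (more than 4 mm) while the row is incomplete (value of joint cap above 0.004 m and not (((horizontal distance between roll_1 and strip_1 below 0.02 m and angle between the x axis of roll_1 and the x axis of strip_1, either way round below 0.2 rad and z of roll_1 in the frame of strip_1 below 0.008 m and angle between roll_1's own z axis and vertical below 0.2 rad) and (horizontal distance between roll_2 and strip_2 below 0.02 m and angle between the x axis of roll_2 and the x axis of strip_2, either way round below 0.2 rad and z of roll_2 in the frame of strip_2 below 0.008 m and angle between roll_2's own z axis and vertical below 0.2 rad)) or ((horizontal distance between roll_1 and strip_2 below 0.02 m and angle between the x axis of roll_1 and the x axis of strip_2, either way round below 0.2 rad and z of roll_1 in the frame of strip_2 below 0.008 m and angle between roll_1's own z axis and vertical below 0.2 rad) and (horizontal distance between roll_2 and strip_1 below 0.02 m and angle between the x axis of roll_2 and the x axis of strip_1, either way round below 0.2 rad and z of roll_2 in the frame of strip_1 below 0.008 m and angle between roll_2's own z axis and vertical below 0.2 rad)))).
It fails at once if a roll already laid is shifted more than 20 mm (distance of any of laid_1, laid_2 from where it was at the start of the episode above 0.02 m).
It fails at once if the mug or the jar is shifted more than 30 mm (distance of any of mug, tub from where it was at the start of the episode above 0.03 m).
It also fails if it takes over 61 s, if anything falls off the work surface, if the arm or the gripper's body presses on something with over 40 N, if the wrist force passes 120 N, or if a joint passes its speed limit or range.

## Working session

There is one attempt and no reset: what is moved stays moved. The work goes in short steps, Python scripts to look and compute and a tool call to move; the robot and the scene stay as the last step left them, time stands still between calls to the robot, and variables do not carry over. Pictures are saved under pics/ and viewed, about 8 in all and at most 12, crops included, and the job is handed in when it is done.

Besides the shell and the picture viewer there is one more tool, called after "Emit:" by a JSON object that holds its "api" and its "payload". move_arm: Moves the arm, as the interface text tells. Its arguments: {"type":"object","properties":{"targets":{"type":"array","items":{"type":"array","items":{"type":"number","minimum":-1,"maximum":1}}}},"required":["targets"]}

```bash
mkdir -p pics; cat > h.py <<'E'
import numpy as np, cv2
from plant import manip
from scipy.spatial.transform import Rotation as R
def snap(n,f):
    s=manip.state(); c=manip.camera(n); cv2.imwrite(f'pics/{f}.png',c['image'][...,::-1])
    T=c.get('pose')
    if T is None:
        W=np.eye(4); W[:3,:3]=R.from_rotvec(s['ee_rot']).as_matrix(); W[:3,3]=s['position']; T=W@c['tool_from_camera']
    np.savez(f'pics/{f}.npz',K=c['K'],k1=c['k1'],T=T,im=c['image']); return c['image']
def ray(f,px):
    d=np.load(f'pics/{f}.npz'); K=d['K']; p=np.atleast_2d(np.array(px,float))
    u=cv2.undistortPoints(p[:,None],K,np.array([float(d['k1']),0,0,0,0.]))[:,0]
    v=np.c_[u[:,0],-u[:,1],-np.ones(len(u))]@d['T'][:3,:3].T
    return d['T'][:3,3],v
def onz(f,px,z):
    o,v=ray(f,px); z=np.broadcast_to(z,(len(v),)); return o+v*((z-o[2])/v[:,2])[:,None]
E
python3 - <<'E'
from h import *
a=snap('scene','s0'); b=snap('side','d0'); w=snap('wrist','w0')
print({k:np.round(v,3) for k,v in manip.state().items()})
print(np.load('pics/s0.npz')['T'].round(3),np.load('pics/d0.npz')['T'].round(3), np.load('pics/s0.npz')['K'],manip.camera('wrist')['tool_from_camera'].round(3))
E
```

```text
{'clock': np.float64(0.15), 'q': array([ 1.192,  0.379,  1.735, -0.   ,  1.028, -0.033]), 'qd': array([-0.001, -0.001, -0.001, -0.002, -0.004,  0.001]), 'joint_efforts': array([-1.0000e-03, -7.6412e+01, -4.3465e+01,  6.5000e-02,  4.1000e-02,
       -0.0000e+00]), 'position': array([0.237, 0.658, 0.183]), 'ee_rot': array([ 2.570e+00,  1.806e+00, -1.000e-03]), 'wrist_force': array([ 0.582,  0.327, -0.035]), 'moment': array([-0.009, -0.007,  0.005]), 'opening': np.float64(0.091)}
[[ 0.249 -0.579  0.776  1.519]
 [ 0.968  0.141 -0.206 -0.252]
 [ 0.01   0.803  0.596  0.965]
 [ 0.     0.     0.     1.   ]] [[ 0.989  0.063 -0.133  0.33 ]
 [-0.146  0.557 -0.817 -1.003]
 [ 0.023  0.828  0.56   0.874]
 [ 0.     0.     0.     1.   ]] [[413.50554328   0.         283.57058468]
 [  0.         413.50554328 213.63465477]
 [  0.           0.           1.        ]] [[ 1.     0.001 -0.     0.   ]
 [ 0.001 -0.964 -0.266 -0.075]
 [-0.     0.266 -0.964 -0.201]
 [ 0.     0.     0.     1.   ]]
```

View pics/s0.png

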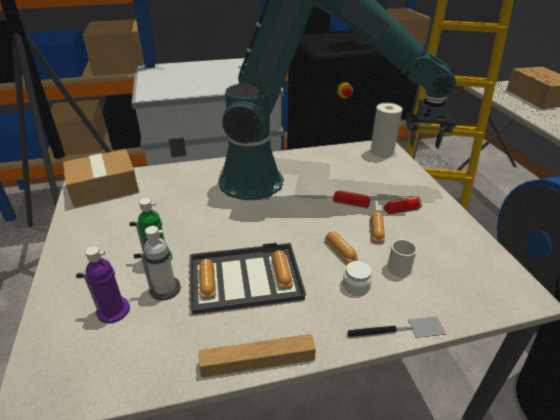

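View pics/d0.png

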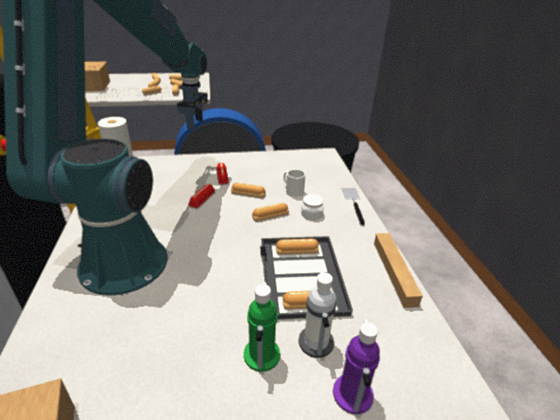

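The scene view shows the loose rolls at about (341,246) and (377,226), and the bare strips at (232,280) and (259,277). The silver can's cap is at (153,237), between the green and purple look-alikes. The side view agrees.

```bash
cat > m.py <<'E'
from h import *
def comps(f,lo,hi,roi,amin=60):
    im=np.load(f'pics/{f}.npz')['im']; h=cv2.cvtColor(im,cv2.COLOR_RGB2HSV)
    m=cv2.inRange(h,lo,hi); z=np.zeros_like(m); x0,y0,x1,y1=roi; z[y0:y1,x0:x1]=m[y0:y1,x0:x1]
    n,l,s,c=cv2.connectedComponentsWithStats(z)
    return [(c[i],s[i,4],l==i) for i in range(1,n) if s[i,4]>amin]
def axis(f,msk,z):
    y,x=np.nonzero(msk); P=onz(f,np.c_[x,y],z)[:,:2]; c=P.mean(0); r=cv2.minAreaRect(P.astype(np.float32)*1000)
    u=np.linalg.svd(P-c,full_matrices=False)[2][0]; return c.round(4),np.degrees(np.arctan2(u[1],u[0])).round(1)%180,np.round(r[1])
E
python3 - <<'E'
from m import *
O=((5,110,70),(22,255,255)); Wt=((0,0,150),(180,70,255))
for f,roi in(('s0',(190,200,400,300)),('d0',(225,175,330,312))):
    for c,a,m in comps(f,*O,roi): print(f,'roll',c.round(),a,*axis(f,m,0.023))
for f,roi in(('s0',(200,255,292,300)),('d0',(270,240,335,300))):
    for c,a,m in comps(f,*Wt,roi): print(f,'strip',c.round(),a,*axis(f,m,0.004))
def near(a,b):
    (o,v),(p,w)=ray('s0',a),ray('d0',b); v,w=v[0],w[0]
    s=np.linalg.lstsq(np.c_[v,-w],p-o,rcond=None)[0]; A=o+s[0]*v;B=p+s[1]*w; return (A+B)/2,np.linalg.norm(A-B)
print(near((153,232),(323,279)))
a=cv2.resize(cv2.imread('pics/s0.png')[215:315,120:300],None,fx=4,fy=4); b=cv2.resize(cv2.imread('pics/d0.png')[250:370,230:400],None,fx=4,fy=4)
cv2.imwrite('pics/ca.png',a)
b=cv2.imread('pics/d0.png')[265:325,290:350];a=cv2.imread('pics/s0.png')[220:280,125:185]
cv2.imwrite('pics/cc.png',cv2.resize(np.hstack([a,b]),None,fx=6,fy=6))
E
```

```text
s0 roll [377. 228.] 336 [0.4559 0.3858] 156.4 [ 44. 181.]
s0 roll [341. 247.] 461 [0.5274 0.2165] 11.4 [162.  60.]
s0 roll [282. 270.] 481 [ 0.5857 -0.0092] 175.0 [ 46. 172.]
s0 roll [207. 279.] 505 [ 0.5688 -0.2479] 176.2 [ 43. 173.]
d0 roll [248. 190.] 324 [0.4475 0.3833] 151.7 [ 79. 151.]
d0 roll [270. 212.] 377 [0.5178 0.2105] 18.69999999999999 [152.  73.]
d0 roll [297. 246.] 567 [ 0.5808 -0.0071] 178.1 [ 79. 150.]
d0 roll [295. 300.] 343 [ 0.5263 -0.2492] 1.3 [62. 75.]
s0 strip [257. 277.] 700 [ 0.5794 -0.088 ] 176.1 [ 60. 170.]
s0 strip [233. 280.] 718 [ 0.5738 -0.1682] 176.0 [ 60. 170.]
s0 strip [216. 283.] 88 [ 0.5737 -0.2223] 175.4 [ 15. 162.]
d0 strip [295. 253.] 188 [ 0.5733 -0.0216] 173.3 [ 64. 174.]
d0 strip [303. 277.] 1671 [ 0.5756 -0.1368] 143.2 [182. 185.]
(array([ 0.55829643, -0.37635099,  0.22952422]), np.float64(0.001100868819746413))
```

View pics/cc.png

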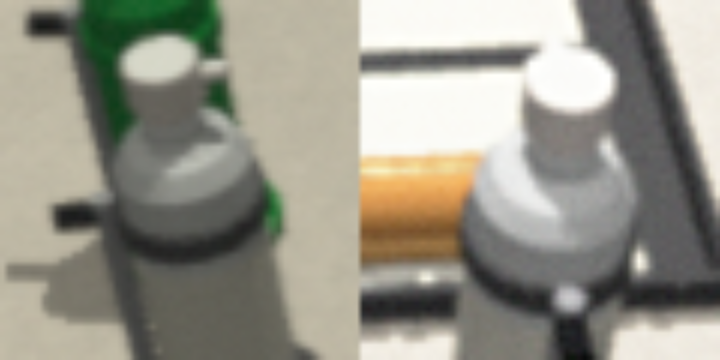

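```bash
cat >> h.py <<'E'
def go(x,y,z,yaw,s=None):
    "scaled numbers of a move to a tool-down pose with tool x at yaw deg"
    s=s or manip.state(); M=R.from_rotvec(s['ee_rot']).as_matrix(); a=np.radians(yaw); c,d=np.cos(a),np.sin(a)
    G=np.array([[c,d,0],[d,-c,0],[0,0,-1]])
    t=R.from_matrix(M.T@G).as_rotvec()/np.pi; sh=M.T@(np.array([x,y,z])-s['position'])/.15
    print('turn',t.round(3),'shift',sh.round(3),'yaw now',np.degrees(np.arctan2(M[1,0],M[0,0])).round(1),'tilt',(M[:,2]).round(3),'pos',np.round(s['position'],4))
E
python3 - <<'E'
from m import *
o,v=ray('s0',[(151.2,229.3)]);p,w=ray('d0',[(324.5,277)]);v,w=v[0],w[0]
s=np.linalg.lstsq(np.c_[v,-w],p-o,rcond=None)[0];print('cap',o+s[0]*v,p+s[1]*w, onz('s0',[(151.2,229.3)],.241),onz('d0',[(324.5,277)],.241))
print('mug top',onz('s0',[(402,246)],.095),onz('d0',[(295,174)],.095),'tub top',onz('s0',[(358,269)],.07),onz('d0',[(313,200)],.07),'red',onz('s0',[(352,199),(403,205)],.02))
go(.42,.40,.22,65)
E
```

```text
cap [ 0.55942425 -0.37973757  0.24021448] [ 0.55958417 -0.37997029  0.24004367] [[ 0.56046417 -0.37959953  0.241     ]] [[ 0.55923818 -0.38090996  0.241     ]]
mug top [[0.6457045  0.37490385 0.095     ]] [[0.64532872 0.36952019 0.095     ]] tub top [[0.68623296 0.20878002 0.07      ]] [[0.68506035 0.20255509 0.07      ]] red [[0.25825448 0.36759939 0.02      ]
 [0.34540239 0.55008311 0.02      ]]
turn [0.    0.    0.029] shift [-1.207  1.73  -0.242] yaw now 70.2 tilt [-0.    -0.001 -1.   ] pos [0.2372 0.6584 0.1835]
```

Emit:
{"api": "move_arm", "payload": {"targets": [[0, 0, 0.03, -0.6, 0.86, -0.24, 1], [0, 0, 0.03, -0.6, 0.86, -0.24, 1], [0, 0, 0.03, -0.6, 0.86, -0.24, 1], [0, 0, 0.03, -0.6, 0.86, -0.24, 1], [0, 0, 0.03, -0.6, 0.86, -0.24, 1], [0, 0, 0.03, -0.6, 0.86, -0.24, 1]]}}

```text
clock: 0.7
position: [0.3292, 0.5292, 0.2206]
ee_rot: [-2.654, -1.68, -0.001]
wrist_force: [0.9, 0.2, -1.4]
opening: 0.0911
```

Emit:
{"api": "move_arm", "payload": {"targets": [[0, 0, 0, -0.6, 0.7, 0, 1], [0, 0, 0, -0.6, 0.7, 0, 1], [0, 0, 0, -0.6, 0.7, 0, 1], [0, 0, 0, -0.6, 0.7, 0, 1], [0, 0, 0, -0.6, 0.7, 0, 1], [0, 0, 0, -0.6, 0.7, 0, 1], [0, 0, 0, -0.6, 0.7, 0, 1]]}}

```text
clock: 1.28
position: [0.3844, 0.4052, 0.2199]
ee_rot: [-2.652, -1.684, -0.0]
wrist_force: [0.7, 0.6, -0.9]
opening: 0.0913
```

```bash
python3 - <<'E'
from m import *
snap('wrist','w1')
for c,a,m in comps('w1',(5,110,70),(22,255,255),(0,0,560,420),400):
    print(c.round(),a,*axis('w1',m,0.023))
go(.452,.385,.1,65)
E
```

```text
[291. 226.] 3875 [0.4419 0.3926] 157.9 [ 46. 147.]
[ 90. 296.] 773 [0.4174 0.1086] 137.1 [39. 92.]
[470. 298.] 653 [0.6367 0.5691] 172.6 [38. 93.]
[214. 337.] 1790 [0.5415 0.232 ] 19.4 [101.  46.]
[414. 351.] 4288 [0.6843 0.4747] 65.7 [431.  36.]
turn [-0.    -0.    -0.001] shift [0.069 0.466 0.799] yaw now 64.9 tilt [-0.  0. -1.] pos [0.3843 0.4053 0.2198]
```

View pics/w1.png

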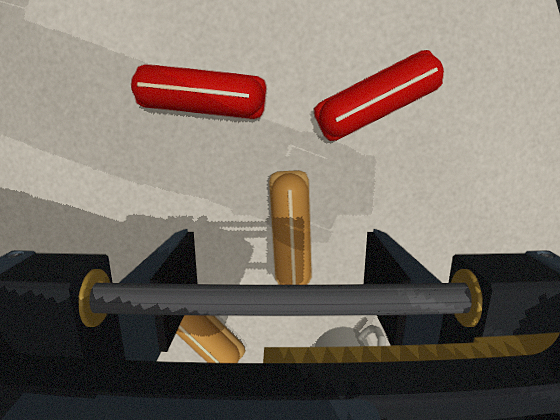

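The wrist view shows roll A from (289,172) down to about (291,285), where it meets the gripper bar. Roll B is partly hidden at about (214,337), and the red decoys are at the top. I'll back off so both rolls are clear.

Emit:
{"api": "move_arm", "payload": {"targets": [[0, 0, 0, -0.4, -0.6, -0.6, 1], [0, 0, 0, -0.4, -0.6, -0.6, 1], [0, 0, 0, -0.4, -0.6, -0.6, 1], [0, 0, 0, -0.4, -0.6, -0.6, 1], [0, 0, 0, -0.4, -0.6, -0.6, 1], [0, 0, 0, -0.4, -0.6, -0.6, 1], [0, 0, 0, -0.4, -0.6, -0.6, 1]]}}

```text
clock: 1.92
position: [0.2779, 0.3885, 0.309]
ee_rot: [2.652, 1.684, -0.001]
wrist_force: [-0.2, -0.2, 0.5]
opening: 0.0911
```

```bash
python3 - <<'E'
from m import *
snap('wrist','w2')
for c,a,m in comps('w2',(5,110,70),(22,255,255),(0,0,560,420),400):
    ys,xs=np.nonzero(m);print(c.round(),a,ys.min(),ys.max(),*axis('w2',m,0.023))
go(.447,.39,.1,67)
E
```

```text
[327. 252.] 1805 220 284 [0.4233 0.3991] 158.3 [ 46. 107.]
[ 89. 292.] 662 269 326 [0.3265 0.0203] 130.2 [ 40. 114.]
[252. 339.] 1859 315 362 [0.5153 0.2251] 32.1 [170.  74.]
[439. 350.] 2122 336 361 [0.6772 0.5054] 65.8 [352.  44.]
turn [-0.     0.001 -0.012] shift [0.493 1.015 1.39 ] yaw now 64.8 tilt [-0.001 -0.001 -1.   ] pos [0.278  0.3882 0.3087]
```

Emit:
{"api": "move_arm", "payload": {"targets": [[0, 0, -0.01, 0.49, 1, 0.72, 1], [0, 0, -0.01, 0.49, 1, 0.72, 1], [0, 0, -0.01, 0.49, 1, 0.72, 1], [0, 0, -0.01, 0.49, 1, 0.72, 1], [0, 0, -0.01, 0.49, 1, 0.72, 1], [0, 0, -0.01, 0.49, 1, 0.72, 1], [0, 0, -0.01, 0.49, 1, 0.72, 1], [0, 0, -0.01, 0.49, 1, 0.72, 1]]}}

```text
clock: 2.63
position: [0.4446, 0.3903, 0.2011]
ee_rot: [2.626, 1.723, -0.003]
wrist_force: [-0.5, 0.1, 0.6]
opening: 0.0914
```

```bash
python3 - <<'E'
from m import *
snap('wrist','w3')
for c,a,m in comps('w3',(5,110,70),(22,255,255),(0,0,560,420),600):
    ys,xs=np.nonzero(m);print(c.round(),a,ys.min(),ys.max(),*axis('w3',m,0.02))
go(.447,.39,.012,67)
E
```

```text
[281. 182.] 4748 119 250 [0.445  0.3916] 157.8 [ 47. 152.]
[205. 325.] 800 315 340 [0.5765 0.2276] 74.3 [63. 38.]
[401. 351.] 3188 336 362 [0.72   0.4496] 67.1 [394.  34.]
turn [-0.     0.    -0.002] shift [0.003 0.018 1.266] yaw now 66.6 tilt [-0. -0. -1.] pos [0.4444 0.3906 0.2018]
```

View pics/w3.png

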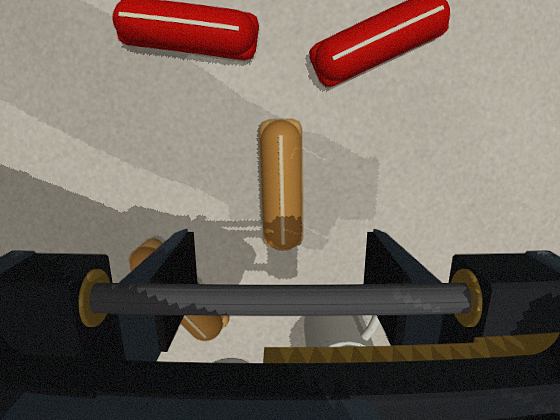

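Roll A is now fully clear of the bar, from (280,119) to (281,250). It measures 47 x 152 mm against the stated 48 x 150, centred at (0.445, 0.392) with its axis at 157.8°. Next I go down and grip it.

Emit:
{"api": "move_arm", "payload": {"targets": [[0, 0, -0.007, 0.01, 0.0, 0.7, 1], [0, 0, -0.007, 0.01, 0.0, 0.7, 1], [0, 0, -0.007, 0.01, 0.0, 0.7, 1], [0, 0, -0.007, 0.01, 0.0, 0.7, 1]]}}

```text
clock: 3.02
position: [0.4426, 0.3906, 0.0933]
ee_rot: [2.606, 1.754, -0.009]
wrist_force: [-0.7, -0.8, -0.9]
opening: 0.0913
```

Emit:
{"api": "move_arm", "payload": {"targets": [[0, 0, 0, 0, 0, 0.3, 1], [0, 0, 0, 0, 0, 0.45, 1], [0, 0, 0, 0, 0, 0.56, 1], [0, 0, 0, 0, 0, 0.56, 1], [0, 0, 0, 0, 0, 0.56, 1], [0, 0, 0, 0, 0, 0.56, -1], [0, 0, 0, 0, 0, 0.56, -1], [0, 0, 0, 0, 0, 0.56, -1], [0, 0, 0, 0, 0, 0.56, -1], [0, 0, 0, 0, 0, 0.56, -1]]}}

```text
clock: 3.85
position: [0.4457, 0.3923, 0.0136]
ee_rot: [-2.607, -1.753, -0.001]
wrist_force: [0.1, -0.7, 0.1]
opening: 0.0607
```

Emit:
{"api": "move_arm", "payload": {"targets": [[0, 0, 0, 0, 0, 0, -1], [0, 0, 0, 0, 0, 0, -1], [0, 0, 0, 0, 0, 0, -1]]}}

```text
clock: 4.1
position: [0.4454, 0.392, 0.0129]
ee_rot: [2.607, 1.753, -0.0]
wrist_force: [-0.4, -0.6, 0.5]
opening: 0.0405
```

```bash
python3 - <<'E'
from m import *
go(.5738,-.1682,.15,86)
E
```

```text
turn [-0.     0.    -0.101] shift [-3.136  2.201 -0.914] yaw now 67.8 tilt [-0. -0. -1.] pos [0.4454 0.392  0.0129]
```

Emit:
{"api": "move_arm", "payload": {"targets": [[0, 0, 0, 0, 0, 0, -1], [0, 0, 0, 0, 0, 0, -1], [0, 0, 0, 0, 0, 0, -1]]}}

```text
clock: 4.35
position: [0.4454, 0.392, 0.0129]
ee_rot: [2.607, 1.753, -0.0]
wrist_force: [-1.0, -1.9, 13.2]
opening: 0.0209
```

Emit:
{"api": "move_arm", "payload": {"targets": [[0, 0, 0, 0, 0, -0.2, -1], [0, 0, 0, 0, 0, -0.4, -1], [0, 0, 0, 0, 0, -0.6, -1], [0, 0, 0, 0, 0, -0.9, -1], [0, 0, 0, 0, 0, -0.9, -1], [0, 0, 0, 0, 0, -0.9, -1]]}}

```text
clock: 4.85
position: [0.4467, 0.3931, 0.1507]
ee_rot: [-2.606, -1.753, -0.008]
wrist_force: [0.5, -0.2, -0.8]
opening: 0.0008
```

The fingers slid up over the dome because the grip was too high. I'll look again and grip lower.

Emit:
{"api": "move_arm", "payload": {"targets": [[0, 0, 0, 0, 0, -0.33, 1], [0, 0, 0, 0, 0, -0.33, 1], [0, 0, 0, 0, 0, -0.33, 1], [0, 0, 0, 0, 0, -0.33, 1], [0, 0, 0, 0, 0, -0.33, 1], [0, 0, 0, 0, 0, -0.33, 1], [0, 0, 0, 0, 0, -0.33, 1]]}}

```text
clock: 5.43
position: [0.4449, 0.3917, 0.1961]
ee_rot: [2.607, 1.753, -0.003]
wrist_force: [0.1, -1.5, -0.1]
opening: 0.0443
```

```bash
python3 - <<'E'
from m import *
snap('wrist','w4')
for c,a,m in comps('w4',(5,110,70),(22,255,255),(0,0,560,420),600):
    ys,xs=np.nonzero(m);print(c.round(),a,ys.min(),ys.max(),*axis('w4',m,0.02))
go(.447,.39,.012,67.8);print(manip.state()['opening'])
E
```

```text
[280. 182.] 4878 119 251 [0.4444 0.3916] 158.0 [ 46. 151.]
[332. 352.] 5410 337 362 [0.6791 0.3702] 68.6 [453.  34.]
turn [-0.  0.  0.] shift [-0.004  0.017  1.229] yaw now 67.8 tilt [-0.001 -0.001 -1.   ] pos [0.4451 0.3918 0.1964]
0.04817055714307807
```

View pics/w4.png

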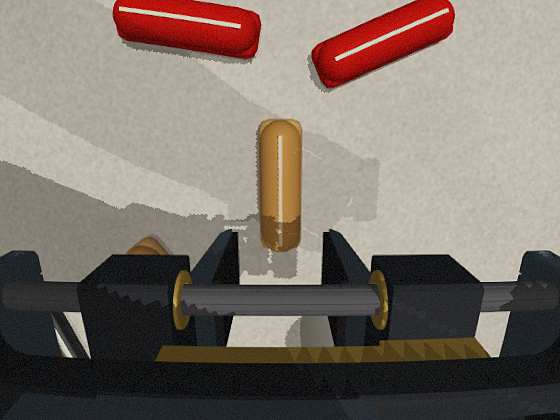

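The roll is upright and hasn't moved, at (280,182) with centre (0.444, 0.392). Second grasp, about 10 mm lower.

Emit:
{"api": "move_arm", "payload": {"targets": [[0, 0, 0, 0, 0, 0.3, 1], [0, 0, 0, 0, 0, 0.4, 1], [0, 0, 0, 0, 0, 0.5, 1], [0, 0, 0, 0, 0, 0.6, 1], [0, 0, 0, 0, 0, 0.7, 1], [0, 0, 0, 0, 0, 0.7, 1]]}}

```text
clock: 5.98
position: [0.4439, 0.3908, 0.0893]
ee_rot: [2.606, 1.753, -0.007]
wrist_force: [-0.7, 0.4, 0.3]
opening: 0.0881
```

Emit:
{"api": "move_arm", "payload": {"targets": [[0, 0, 0, 0, 0.01, 0.2, 1], [0, 0, 0, 0, 0.01, 0.35, 1], [0, 0, 0, 0, 0.01, 0.5, 1], [0, 0, 0, 0, 0.01, 0.56, 1], [0, 0, 0, 0, 0.01, 0.59, 1], [0, 0, 0, 0, 0.01, 0.59, 1], [0, 0, 0, 0, 0.01, 0.59, 1]]}}

```text
clock: 6.57
position: [0.4474, 0.392, 0.005]
ee_rot: [-2.607, -1.753, -0.002]
wrist_force: [-0.1, 0.2, 0.4]
opening: 0.0916
```

Emit:
{"api": "move_arm", "payload": {"targets": [[0, 0, 0, 0, 0, 0, -1], [0, 0, 0, 0, 0, 0, -1], [0, 0, 0, 0, 0, 0, -1], [0, 0, 0, 0, 0, 0, -1], [0, 0, 0, 0, 0, 0, -1], [0, 0, 0, 0, 0, 0, -1], [0, 0, 0, 0, 0, 0, -1], [0, 0, 0, 0, 0, 0, -1], [0, 0, 0, 0, 0, 0, -1]]}}

```text
clock: 7.32
position: [0.4468, 0.3915, 0.0039]
ee_rot: [2.607, 1.753, -0.0]
wrist_force: [1.0, -0.1, -0.8]
opening: 0.0374
```

Emit:
{"api": "move_arm", "payload": {"targets": [[0, 0, 0, 0, 0, 0, -1], [0, 0, 0, 0, 0, 0, -1]]}}

```text
clock: 7.48
position: [0.4468, 0.3914, 0.0038]
ee_rot: [2.607, 1.753, -0.0]
wrist_force: [0.0, -0.1, -1.3]
opening: 0.0374
```

Emit:
{"api": "move_arm", "payload": {"targets": [[0, 0, 0, 0, 0, -0.1, -1], [0, 0, 0, 0, 0, -0.25, -1], [0, 0, 0, 0, 0, -0.5, -1], [0, 0, 0, 0, 0, -0.75, -1], [0, 0, 0, 0, 0, -0.95, -1], [0, 0, 0, 0, 0, -0.95, -1], [0, 0, 0, 0, 0, -0.95, -1]]}}

```text
clock: 8.07
position: [0.4476, 0.3922, 0.1481]
ee_rot: [-2.607, -1.753, -0.005]
wrist_force: [-0.1, 0.2, -2.0]
opening: 0.0374
```

```bash
python3 - <<'E'
from m import *
go(.576,-.168,.15,86);print(manip.state()['opening'])
E
```

```text
turn [ 0.001 -0.001 -0.101] shift [-3.136  2.201 -0.018] yaw now 67.8 tilt [ 0.003  0.002 -1.   ] pos [0.4476 0.3922 0.1481]
0.037445493992161745
```

Emit:
{"api": "move_arm", "payload": {"targets": [[0, 0, 0, -0.2, 0.14, 0, -1], [0, 0, 0, -0.4, 0.28, 0, -1], [0, 0, 0, -0.6, 0.42, 0, -1], [0, 0, 0, -0.8, 0.55, 0, -1], [0, 0, 0, -0.8, 0.55, 0, -1]]}}

```text
clock: 8.48
position: [0.4773, 0.2445, 0.1446]
ee_rot: [2.609, 1.75, -0.006]
wrist_force: [0.7, 0.7, -2.1]
opening: 0.0373
```

Emit:
{"api": "move_arm", "payload": {"targets": [[0, 0, 0, -0.2, 0.14, 0, -1], [0, 0, 0, -0.4, 0.28, 0, -1], [0, 0, 0, -0.6, 0.42, 0, -1], [0, 0, 0, -0.8, 0.55, 0, -1], [0, 0, 0, -0.8, 0.55, 0, -1]]}}

```text
clock: 8.9
position: [0.509, 0.1027, 0.145]
ee_rot: [-2.609, -1.749, 0.003]
wrist_force: [0.2, 0.9, -0.5]
opening: 0.0375
```

Emit:
{"api": "move_arm", "payload": {"targets": [[0, 0, 0, -0.2, 0.14, 0, -1], [0, 0, 0, -0.4, 0.28, 0, -1], [0, 0, 0, -0.6, 0.42, 0, -1], [0, 0, 0, -0.8, 0.55, 0, -1], [0, 0, 0, -0.8, 0.55, 0, -1]]}}

```text
clock: 9.32
position: [0.5407, -0.0393, 0.1452]
ee_rot: [-2.609, -1.75, 0.002]
wrist_force: [-1.6, 1.5, -0.0]
opening: 0.0377
```

Emit:
{"api": "move_arm", "payload": {"targets": [[0, 0, -0.02, -0.15, 0.14, 0, -1], [0, 0, -0.04, -0.3, 0.28, 0, -1], [0, 0, -0.06, -0.5, 0.42, 0, -1], [0, 0, -0.08, -0.74, 0.55, 0, -1], [0, 0, -0.1, -0.74, 0.55, 0, -1], [0, 0, -0.1, -0.74, 0.55, 0, -1], [0, 0, -0.1, -0.74, 0.55, 0, -1], [0, 0, -0.1, -0.74, 0.55, 0, -1]]}}

```text
clock: 9.98
position: [0.5743, -0.1679, 0.1456]
ee_rot: [-2.301, -2.137, 0.001]
wrist_force: [0.7, -0.0, -0.9]
opening: 0.0374
```

```bash
python3 - <<'E'
from m import *
snap('wrist','w5')
Wt=((0,0,150),(180,70,255))
for c,a,m in comps('w5',*Wt,(0,0,560,420),600):
    ys,xs=np.nonzero(m);print('strip',c.round(),a,xs.min(),xs.max(),ys.min(),ys.max(),*axis('w5',m,0.004))
for c,a,m in comps('w5',(5,110,70),(22,255,255),(0,0,560,420),600):
    ys,xs=np.nonzero(m);print('roll',c.round(),a,ys.min(),ys.max(),*axis('w5',m,0.024))
go(.576,-.168,.009,86);print(manip.state()['opening'])
E
```

```text
strip [295.  99.] 55948 0 559 0 282 [ 0.4873 -0.1448] 86.4 [622. 299.]
strip [278. 110.] 1180 247 310 100 122 [ 0.4949 -0.1636] 86.5 [61. 20.]
strip [359. 174.] 8881 327 393 101 264 [ 0.5647 -0.0869] 178.2 [ 61. 170.]
strip [422. 153.] 1877 400 471 101 254 [ 0.5476 -0.0225] 164.9 [ 61. 160.]
strip [209. 137.] 1434 165 231 102 233 [ 0.5158 -0.2329] 14.4 [ 60. 134.]
strip [280. 214.] 819 276 283 155 283 [ 0.6006 -0.1701] 175.8 [  7. 140.]
strip [ 77. 334.] 1950 51 103 311 358 [ 0.7324 -0.4254] 177.2 [56. 66.]
strip [485. 332.] 1743 462 509 311 357 [0.7665 0.0662] 21.7 [56. 66.]
roll [196. 182.] 6519 112 266 [ 0.5568 -0.2469] 174.7 [ 50. 152.]
roll [442. 184.] 7010 113 263 [ 0.5761 -0.0097] 177.1 [ 55. 151.]
roll [280. 198.] 12184 120 284 [ 0.5791 -0.1682] 175.7 [ 82. 165.]
roll [307. 347.] 7672 316 362 [ 0.7498 -0.1505] 84.8 [389.  61.]
turn [-0.    -0.    -0.001] shift [-0.     0.011  0.913] yaw now 85.8 tilt [-0.001  0.    -1.   ] pos [ 0.5745 -0.1679  0.1459]
0.0376119947739661
```

View pics/w5.png

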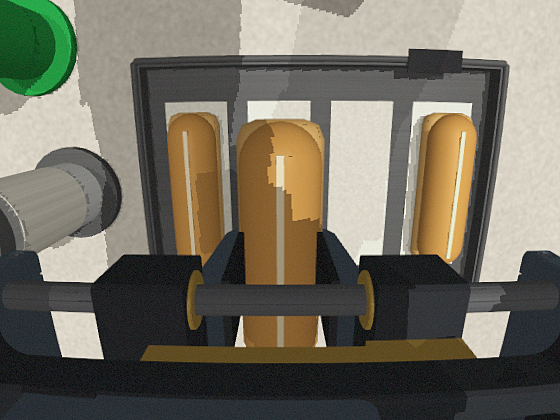

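The tray is in view, with the held roll over strip A. Strip A's near edge is at about (278,101), and the other bare strip spans rows 101 to 264. Pixel-mean centres are biased by perspective, so I'll switch to rectangle centres.

```bash
sed -i 's/return c.round(4),/return (np.array(r[0])\/1000).round(4),/' m.py; python3 - <<'E'
from m import *
O=((5,110,70),(22,255,255));Wt=((0,0,150),(180,70,255))
for c,a,m in comps('s0',*Wt,(200,255,292,300)): print('s0',c.round(),*axis('s0',m,.004))
for c,a,m in comps('w5',*Wt,(325,95,396,270),600): print('w5',c.round(),*axis('w5',m,.004))
for c,a,m in comps('w4',*O,(200,80,350,300),600): print('w4',*axis('w4',m,.02))
for c,a,m in comps('w5',*O,(380,80,500,300),600): print('w5 laid',*axis('w5',m,.024))
for c,a,m in comps('s0',*O,(190,200,400,300)): print('s0 rolls',c.round(),*axis('s0',m,.02))
print('strip near edges',onz('w5',[(278,100.5),(361,100.5)],.004))
E
```

```text
s0 [257. 277.] [ 0.5751 -0.0876] 176.1 [ 60. 170.]
s0 [233. 280.] [ 0.5693 -0.1679] 176.0 [ 60. 170.]
s0 [216. 283.] [ 0.5627 -0.2217] 175.4 [ 15. 162.]
w5 [359. 174.] [ 0.5767 -0.0885] 178.2 [ 61. 170.]
w4 [0.4493 0.3896] 158.0 [ 46. 151.]
w5 laid [ 0.5831 -0.0086] 177.1 [ 55. 151.]
s0 rolls [377. 228.] [0.4457 0.3914] 156.4 [ 44. 182.]
s0 rolls [341. 247.] [0.5169 0.2181] 11.4 [162.  61.]
s0 rolls [282. 270.] [ 0.5762 -0.0078] 175.0 [ 46. 173.]
s0 rolls [207. 279.] [ 0.559  -0.2466] 176.2 [ 44. 174.]
strip near edges [[ 0.48621946 -0.16315722  0.004     ]
 [ 0.49164785 -0.08352512  0.004     ]]
```

Emit:
{"api": "move_arm", "payload": {"targets": [[0, 0, 0, 0, -0.05, 0.2, -1], [0, 0, 0, 0, -0.05, 0.4, -1], [0, 0, 0, 0, -0.05, 0.55, -1], [0, 0, 0, 0, -0.05, 0.7, -1], [0, 0, 0, 0, -0.05, 0.8, -1], [0, 0, 0, 0, -0.05, 0.86, -1], [0, 0, 0, 0, -0.05, 0.9, -1], [0, 0, 0, 0, -0.05, 0.9, -1], [0, 0, 0, 0, -0.05, 0.9, -1], [0, 0, 0, 0, -0.05, 0.9, -1]]}}

```text
clock: 10.87
position: [0.5681, -0.1687, 0.0124]
ee_rot: [2.299, 2.139, 0.001]
wrist_force: [0.2, -0.1, 0.1]
opening: 0.0374
```

```bash
python3 - <<'E'
from m import *
go(.567,-.1685,.008,86);s=manip.state();print(s['opening'],s['wrist_force'])
E
```

```text
turn [ 0.     0.    -0.001] shift [ 0.001 -0.007  0.03 ] yaw now 85.9 tilt [ 0.001 -0.    -1.   ] pos [ 0.5681 -0.1687  0.0124]
0.03742014120409752 [ 0.21204217 -0.07706137  0.07164684]
```

Emit:
{"api": "move_arm", "payload": {"targets": [[0, 0, 0, 0, 0, 0.015, -1], [0, 0, 0, 0, 0, 0.025, -1], [0, 0, 0, 0, 0, 0.025, -1], [0, 0, 0, 0, 0, 0.025, 0.36], [0, 0, 0, 0, 0, 0.025, 0.36], [0, 0, 0, 0, 0, 0.025, 0.36], [0, 0, 0, 0, 0, 0.025, 0.36], [0, 0, 0, 0, 0, 0.025, 0.36], [0, 0, 0, 0, 0, 0.025, 0.36]]}}

```text
clock: 11.62
position: [0.5674, -0.1686, 0.0077]
ee_rot: [2.3, 2.14, 0.0]
wrist_force: [0.6, -0.7, 0.5]
opening: 0.0619
```

Emit:
{"api": "move_arm", "payload": {"targets": [[0, 0, 0, 0, 0, -0.1, 0.36], [0, 0, 0, 0, 0, -0.25, 0.36], [0, 0, 0, 0, 0, -0.5, 0.36], [0, 0, 0, 0, 0, -0.75, 0.36], [0, 0, 0, 0, 0, -1, 1], [0, 0, 0, 0, 0, -1, 1], [0, 0, 0, 0, 0, -1, 1]]}}

```text
clock: 12.2
position: [0.5687, -0.1691, 0.1599]
ee_rot: [2.298, 2.137, 0.003]
wrist_force: [0.2, -0.1, 0.3]
opening: 0.0793
```

```bash
python3 - <<'E'
from m import *
snap('wrist','w6')
for c,a,m in comps('w6',(5,110,70),(22,255,255),(0,0,560,420),1500):
    print('roll',c.round(),a,*axis('w6',m,0.024))
go(.517,.218,.2,102);s=manip.state();print(s['opening'],s['wrist_force'])
E
```

```text
roll [280. 186.] 6055 [ 0.5714 -0.1689] 175.8 [ 46. 151.]
roll [203. 182.] 5732 [ 0.5669 -0.2483] 179.1 [ 49. 151.]
roll [436. 187.] 6473 [ 0.5832 -0.0089] 176.1 [ 55. 151.]
roll [399. 351.] 5253 [ 0.7708 -0.0406] 86.6 [391.  31.]
turn [ 0.    0.   -0.09] shift [ 2.547 -0.522 -0.281] yaw now 85.8 tilt [ 0.001 -0.    -1.   ] pos [ 0.5675 -0.1687  0.158 ]
0.08286175701842705 [ 0.36102727  0.80784436 -0.50853722]
```

Roll A is placed at (0.571, -0.169), within about 2 mm of the strip centre. Now for roll B.

Emit:
{"api": "move_arm", "payload": {"targets": [[0, 0, 0, 0.85, -0.17, -0.25, 1], [0, 0, 0, 0.85, -0.17, -0.25, 1], [0, 0, 0, 0.85, -0.17, -0.25, 1], [0, 0, 0, 0.85, -0.17, -0.25, 1]]}}

```text
clock: 12.58
position: [0.5499, -0.0359, 0.1948]
ee_rot: [-2.298, -2.14, 0.001]
wrist_force: [0.5, -0.8, 0.5]
opening: 0.0912
```

Emit:
{"api": "move_arm", "payload": {"targets": [[0, 0, 0, 0.85, -0.17, 0, 1], [0, 0, 0, 0.85, -0.17, 0, 1], [0, 0, 0, 0.85, -0.17, 0, 1], [0, 0, 0, 0.85, -0.17, 0, 1]]}}

```text
clock: 12.92
position: [0.5332, 0.0936, 0.1935]
ee_rot: [-2.296, -2.141, 0.003]
wrist_force: [0.7, -1.0, -0.9]
opening: 0.0913
```

Emit:
{"api": "move_arm", "payload": {"targets": [[0, 0, -0.09, 0.85, -0.17, 0, 1], [0, 0, -0.09, 0.85, -0.17, 0, 1], [0, 0, -0.09, 0.85, -0.17, 0, 1], [0, 0, -0.09, 0.85, -0.17, 0, 1], [0, 0, -0.09, 0.85, -0.17, 0, 1], [0, 0, -0.09, 0.85, -0.17, 0, 1], [0, 0, -0.09, 0.85, -0.17, 0, 1]]}}

```text
clock: 13.5
position: [0.5186, 0.2171, 0.1943]
ee_rot: [-1.977, -2.441, 0.002]
wrist_force: [0.2, -0.6, -0.8]
opening: 0.0913
```

```bash
python3 - <<'E'
from m import *
snap('wrist','w7')
for c,a,m in comps('w7',(5,110,70),(22,255,255),(0,0,560,420),1500):
    r=axis('w7',m,0.02);print('roll',c.round(),a,*r);
    if abs(c[0]-280)<60 and c[1]<260: go(*r[0],.004,(r[1]+90)%180)
s=manip.state();print(s['opening'],s['wrist_force'])
E
```

```text
roll [281. 182.] 4922 [0.5216 0.2185] 14.6 [150.  47.]
turn [-0.     0.    -0.015] shift [0.006 0.022 1.271] yaw now 102.0 tilt [-0.001 -0.    -1.   ] pos [0.5188 0.217  0.1946]
roll [ 78. 193.] 5193 [ 0.5829 -0.0114] 174.4 [ 57. 154.]
roll [415. 351.] 4271 [0.6976 0.4395] 102.9 [ 33. 406.]
0.0910218090548729 [ 0.10833815 -0.56188631 -1.26573531]
```

View pics/w7.png

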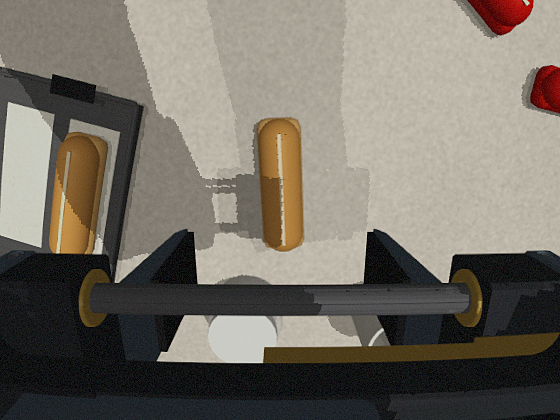

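Roll B is fully visible at (281,182) and measures 150 x 47 mm. The jar lid at (240,335) is clear of the gripper's path.

Emit:
{"api": "move_arm", "payload": {"targets": [[0, 0, -0.015, 0.01, 0.02, 0.7, 1], [0, 0, -0.015, 0.01, 0.02, 0.7, 1], [0, 0, -0.015, 0.01, 0.02, 0.7, 1], [0, 0, -0.015, 0.01, 0.02, 0.7, 1]]}}

```text
clock: 13.88
position: [0.5187, 0.2182, 0.0856]
ee_rot: [-1.918, -2.483, 0.01]
wrist_force: [-0.9, 0.5, -0.8]
opening: 0.0912
```

Emit:
{"api": "move_arm", "payload": {"targets": [[0, 0, 0, 0, 0, 0.2, 1], [0, 0, 0, 0, 0, 0.35, 1], [0, 0, 0, 0, 0, 0.48, 1], [0, 0, 0, 0, 0, 0.54, 1], [0, 0, 0, 0, 0, 0.57, 1], [0, 0, 0, 0, 0, 0.57, 1], [0, 0, 0, 0, 0, 0.57, 1]]}}

```text
clock: 14.47
position: [0.5223, 0.2206, 0.006]
ee_rot: [1.918, 2.487, 0.002]
wrist_force: [0.6, 0.2, 1.7]
opening: 0.0909
```

Emit:
{"api": "move_arm", "payload": {"targets": [[0, 0, 0, 0, 0, 0, -1], [0, 0, 0, 0, 0, 0, -1], [0, 0, 0, 0, 0, 0, -1], [0, 0, 0, 0, 0, 0, -1], [0, 0, 0, 0, 0, 0, -1], [0, 0, 0, 0, 0, 0, -1], [0, 0, 0, 0, 0, 0, -1], [0, 0, 0, 0, 0, 0, -1], [0, 0, 0, 0, 0, 0, -1], [0, 0, 0, 0, 0, 0, -1]]}}

```text
clock: 15.3
position: [0.5213, 0.2205, 0.0046]
ee_rot: [-1.918, -2.488, 0.0]
wrist_force: [0.1, -0.2, -0.8]
opening: 0.0367
```

```bash
python3 - <<'E'
from m import *
go(.5216,.2185,.004,104.6);s=manip.state();print(s['opening'],s['wrist_force'])
E
```

```text
turn [-0.     0.     0.001] shift [-0.013 -0.001  0.004] yaw now 104.7 tilt [-0. -0. -1.] pos [0.5213 0.2205 0.0046]
0.036674561600794325 [ 0.08633757 -0.21106345 -0.81731937]
```

Emit:
{"api": "move_arm", "payload": {"targets": [[0, 0, 0, 0, 0, -0.1, -1], [0, 0, 0, 0, 0, -0.25, -1], [0, 0, 0, 0, 0, -0.5, -1], [0, 0, 0, 0, 0, -0.75, -1], [0, 0, 0, 0, 0, -0.97, -1], [0, 0, 0, 0, 0, -0.97, -1], [0, 0, 0, 0, 0, -0.97, -1]]}}

```text
clock: 15.88
position: [0.5224, 0.2209, 0.1519]
ee_rot: [1.917, 2.487, 0.005]
wrist_force: [-0.5, -0.1, -2.3]
opening: 0.0367
```

```bash
python3 - <<'E'
from m import *
go(.576,-.088,.15,86);s=manip.state();print(s['opening'],s['wrist_force'])
E
```

```text
turn [ 0.001 -0.     0.104] shift [-2.082 -0.179  0.011] yaw now 104.7 tilt [ 0.003  0.001 -1.   ] pos [0.5224 0.2209 0.1519]
0.0366647572835197 [-0.46095905 -0.14296454 -2.3088859 ]
```

Emit:
{"api": "move_arm", "payload": {"targets": [[0, 0, 0, -0.2, 0, 0, -1], [0, 0, 0, -0.4, 0, 0, -1], [0, 0, 0, -0.6, -0.06, 0, -1], [0, 0, 0, -0.8, -0.06, 0, -1]]}}

```text
clock: 16.22
position: [0.5412, 0.1007, 0.1482]
ee_rot: [-1.916, -2.487, 0.004]
wrist_force: [0.1, 0.3, -1.4]
opening: 0.0365
```

Emit:
{"api": "move_arm", "payload": {"targets": [[0, 0, 0, -0.2, -0.06, 0, -1], [0, 0, 0, -0.4, -0.06, 0, -1], [0, 0, 0, -0.6, -0.06, 0, -1], [0, 0, 0, -0.7, -0.06, 0, -1]]}}

```text
clock: 16.55
position: [0.5607, -0.0043, 0.1484]
ee_rot: [-1.919, -2.486, 0.002]
wrist_force: [0.2, 0.5, -0.9]
opening: 0.0367
```

Emit:
{"api": "move_arm", "payload": {"targets": [[0, 0, 0.02, -0.15, -0.06, 0, -1], [0, 0, 0.04, -0.3, -0.06, 0, -1], [0, 0, 0.07, -0.45, -0.06, 0, -1], [0, 0, 0.1, -0.58, -0.06, 0, -1], [0, 0, 0.104, -0.58, -0.06, 0, -1], [0, 0, 0.104, -0.58, -0.06, 0, -1], [0, 0, 0.104, -0.58, -0.06, 0, -1], [0, 0, 0.104, -0.58, -0.06, 0, -1]]}}

```text
clock: 17.22
position: [0.574, -0.0873, 0.1494]
ee_rot: [-2.294, -2.145, 0.001]
wrist_force: [0.6, 0.8, 0.0]
opening: 0.0372
```

```bash
python3 - <<'E'
from m import *
go(.576,-.088,.0085,86);s=manip.state();print(s['opening'],s['wrist_force'])
snap('wrist','w8');print(onz('w8',[(278,100)],.004))
E
```

```text
turn [-0.    -0.     0.001] shift [-0.004  0.015  0.939] yaw now 86.2 tilt [-0.001  0.    -1.   ] pos [ 0.574  -0.0873  0.1494]
0.03715958383510711 [0.55817955 0.75372773 0.03623178]
[[ 0.48529653 -0.08310678  0.004     ]]
```

View pics/w8.png

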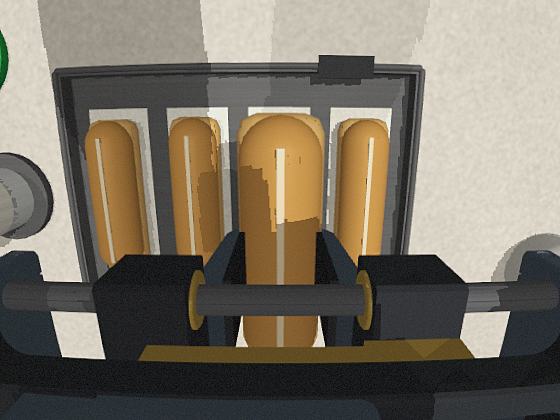

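The held roll is centred over the last strip, whose near edge is at about (278,107). Roll A sits squarely beside it at (193,118). I'll lower and release.

Emit:
{"api": "move_arm", "payload": {"targets": [[0, 0, 0, 0, 0.01, 0.2, -1], [0, 0, 0, 0, 0.01, 0.4, -1], [0, 0, 0, 0, 0.01, 0.55, -1], [0, 0, 0, 0, 0.01, 0.7, -1], [0, 0, 0, 0, 0.01, 0.8, -1], [0, 0, 0, 0, 0.01, 0.87, -1], [0, 0, 0, 0, 0.01, 0.92, -1], [0, 0, 0, 0, 0.01, 0.935, -1], [0, 0, 0, 0, 0.01, 0.935, -1], [0, 0, 0, 0, 0.01, 0.935, -1]]}}

```text
clock: 18.1
position: [0.5767, -0.0882, 0.0107]
ee_rot: [2.296, 2.143, 0.001]
wrist_force: [0.6, 0.4, -0.5]
opening: 0.0365
```

```bash
python3 - <<'E'
from m import *
go(.575,-.088,.0085,86);s=manip.state();print(s['opening'],s['wrist_force'])
E
```

```text
turn [0. 0. 0.] shift [ 0.001 -0.012  0.015] yaw now 86.0 tilt [ 0.001 -0.    -1.   ] pos [ 0.5767 -0.0882  0.0107]
0.036476181922549825 [ 0.57348748  0.44207896 -0.54622759]
```

Emit:
{"api": "move_arm", "payload": {"targets": [[0, 0, 0, 0, 0, 0.01, -1], [0, 0, 0, 0, 0, 0.01, -1], [0, 0, 0, 0, 0, 0.01, 0.36], [0, 0, 0, 0, 0, 0.01, 0.36], [0, 0, 0, 0, 0, 0.01, 0.36], [0, 0, 0, 0, 0, 0.01, 0.36], [0, 0, 0, 0, 0, 0.01, 0.36], [0, 0, 0, 0, 0, 0.01, 0.36], [0, 0, 0, 0, 0, 0.01, 0.36]]}}

```text
clock: 18.85
position: [0.5762, -0.0882, 0.0085]
ee_rot: [2.297, 2.143, 0.0]
wrist_force: [-0.2, -0.1, -0.7]
opening: 0.0622
```

Emit:
{"api": "move_arm", "payload": {"targets": [[0, 0, 0, 0, 0, -0.1, 0.36], [0, 0, 0, 0, 0, -0.25, 0.36], [0, 0, 0, 0, 0, -0.5, 0.36], [0, 0, 0, 0, 0, -0.75, 0.36], [0, 0, 0, 0, 0, -1, -1], [0, 0, 0, 0, 0, -1, -1], [0, 0, 0, 0, 0, -1, -1]]}}

```text
clock: 19.43
position: [0.5775, -0.0884, 0.1607]
ee_rot: [2.295, 2.141, 0.004]
wrist_force: [-1.2, -0.5, 0.5]
opening: 0.045
```

```bash
python3 - <<'E'
from m import *
snap('wrist','w9')
for c,a,m in comps('w9',(5,110,70),(22,255,255),(0,0,560,300),1500):
    print('roll',c.round(),a,*axis('w9',m,0.024))
go(.5595,-.380,.30,86);s=manip.state();print(s['opening'],s['wrist_force'])
E
```

```text
roll [200. 179.] 5910 [ 0.571  -0.1686] 173.2 [ 49. 153.]
roll [280. 183.] 5989 [ 0.5772 -0.0883] 175.8 [ 46. 151.]
roll [124. 184.] 6471 [ 0.5633 -0.2484] 175.5 [ 55. 145.]
roll [359. 179.] 5830 [ 0.5831 -0.0093] 179.1 [ 49. 151.]
turn [0. 0. 0.] shift [-1.948  0.024 -0.941] yaw now 86.0 tilt [ 0.001 -0.    -1.   ] pos [ 0.5763 -0.0882  0.1589]
0.04082757214893935 [-0.7509397   0.94090813 -0.52952756]
```

The row is complete: roll B is at (0.577, -0.088), about 2 mm off its strip centre, and the laid rolls haven't moved. Next, up and over to the cap with the fingers shut.

Emit:
{"api": "move_arm", "payload": {"targets": [[0, 0, 0, 0, 0, -0.94, -1], [0, 0, 0, 0, 0, -0.94, -1], [0, 0, 0, 0, 0, -0.94, -1], [0, 0, 0, 0, 0, -0.94, -1], [0, 0, 0, -0.5, 0.01, -0.94, -1], [0, 0, 0, -0.97, 0.01, -0.94, -1], [0, 0, 0, -0.97, 0.01, -0.94, -1], [0, 0, 0, -0.97, 0.01, -0.94, -1], [0, 0, 0, -0.97, 0.01, -0.94, -1]]}}

```text
clock: 20.23
position: [0.5666, -0.2368, 0.2972]
ee_rot: [-2.299, -2.138, 0.003]
wrist_force: [0.1, -0.1, 0.0]
opening: 0.0006
```

Emit:
{"api": "move_arm", "payload": {"targets": [[0, 0, 0, -0.4, 0.01, 0, -1], [0, 0, 0, -0.8, 0.01, 0, -1], [0, 0, 0, -0.98, 0.01, 0, -1], [0, 0, 0, -0.98, 0.01, 0, -1], [0, 0, 0, -0.98, 0.01, 0, -1], [0, 0, 0, -0.98, 0.01, 0, -1], [0, 0, 0, -0.98, 0.01, 0, -1]]}}

```text
clock: 20.82
position: [0.5587, -0.3791, 0.298]
ee_rot: [-2.295, -2.142, 0.0]
wrist_force: [-0.2, 0.4, -0.1]
opening: 0.0003
```

```bash
python3 - <<'E'
from m import *
go(.5595,-.380,.245,86);s=manip.state();print(s['opening'],s['wrist_force'])
a=snap('scene','s2')[180:300,90:270]; b=snap('side','d2')[200:320,240:420]
cv2.imwrite('pics/chk.png',cv2.resize(np.hstack([a,b])[...,::-1],None,fx=2.2,fy=2.2,interpolation=cv2.INTER_CUBIC))
E
```

```text
turn [-0.001 -0.     0.   ] shift [-0.006  0.006  0.353] yaw now 86.0 tilt [-0.002  0.001 -1.   ] pos [ 0.5587 -0.3791  0.298 ]
0.00030403874216515314 [-0.20117787  0.37991794 -0.10374072]
```

View pics/chk.png

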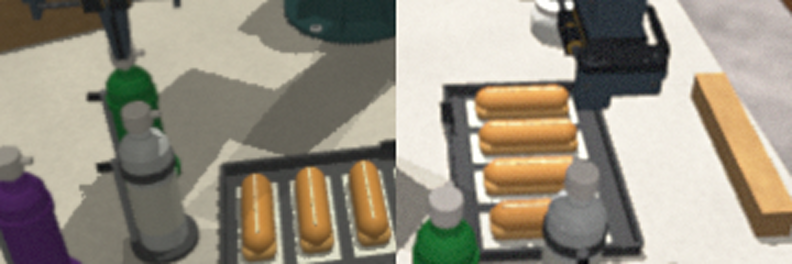

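The fingers are above the cap in both views (side view at about (328,245), cap at (324,277)), and all four rolls lie in their row. I'll press gently in steps.

Emit:
{"api": "move_arm", "payload": {"targets": [[0, 0, 0, -0.005, 0.005, 0.15, -1], [0, 0, 0, -0.005, 0.005, 0.3, -1], [0, 0, 0, -0.005, 0.005, 0.35, -1], [0, 0, 0, -0.005, 0.005, 0.35, -1], [0, 0, 0, -0.005, 0.005, 0.38, -1], [0, 0, 0, -0.005, 0.005, 0.4, -1], [0, 0, 0, -0.005, 0.005, 0.41, -1], [0, 0, 0, -0.005, 0.005, 0.41, -1], [0, 0, 0, -0.005, 0.005, 0.41, -1]]}}

```text
clock: 21.67
position: [0.5598, -0.3811, 0.2385]
ee_rot: [2.297, 2.143, 0.0]
wrist_force: [0.2, -0.5, -0.3]
opening: 0.0003
```

Emit:
{"api": "move_arm", "payload": {"targets": [[0, 0, 0, 0, 0, 0.01, -1], [0, 0, 0, 0, 0, 0.02, -1], [0, 0, 0, 0, 0, 0.03, -1], [0, 0, 0, 0, 0, 0.03, -1], [0, 0, 0, 0, 0, 0.03, -1]]}}

```text
clock: 22.08
position: [0.5596, -0.381, 0.2333]
ee_rot: [-2.297, -2.143, 0.0]
wrist_force: [-0.1, 0.4, -0.1]
opening: 0.0004
```

There's no force yet at 0.233, where the cap should already be 8 mm down, so I'll look before going further.

```bash
python3 - <<'E'
from m import *
s=manip.state();print(s['wrist_force'],s['position'])
a=snap('scene','s3')[190:270,110:200]; b=snap('side','d3')[230:310,280:370]
cv2.imwrite('pics/chk2.png',cv2.resize(np.hstack([a,b])[...,::-1],None,fx=4.4,fy=4.4,interpolation=cv2.INTER_CUBIC))
def proj(f,P):
    d=np.load(f'pics/{f}.npz'); p=np.linalg.inv(d['T'])@np.r_[P,1]; q=np.array([[p[0],-p[1],-p[2]]])
    return cv2.projectPoints(q,np.zeros(3),np.zeros(3),d['K'],np.array([float(d['k1']),0,0,0,0.]))[0].ravel().round(1)
for f in('s3','d3'): print(f,'tcp',proj(f,s['position']),'cap',proj(f,[.5595,-.38,.241]))
E
```

```text
[-0.08515548  0.39234949 -0.05282642] [ 0.5595503  -0.38096236  0.23329789]
s3 tcp [151.2 231.3] cap [151.1 229.1]
d3 tcp [324.3 279.4] cap [324.5 276.7]
```

View pics/chk2.png

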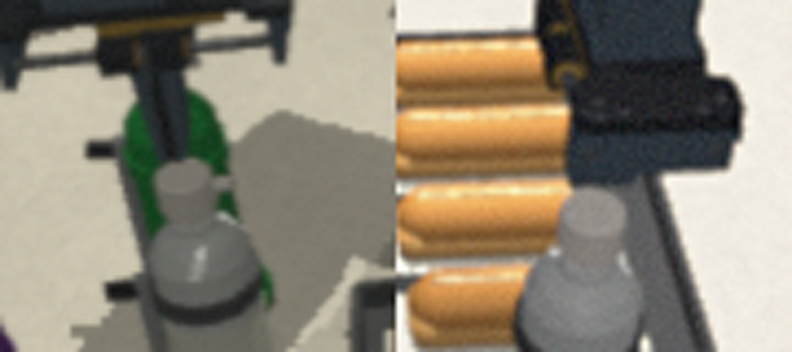

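```bash
python3 - <<'E'
from m import *
def proj(f,P):
    d=np.load(f'pics/{f}.npz'); p=np.linalg.inv(d['T'])@np.r_[P,1]; q=np.array([[p[0],-p[1],-p[2]]])
    return cv2.projectPoints(q,np.zeros(3),np.zeros(3),d['K'],np.array([float(d['k1']),0,0,0,0.]))[0].ravel().round(1)
for f in('s2','d2'): print(f,'tcp',proj(f,[.5587,-.3791,.298]))
for f in('s3','d3'): print(f,[proj(f,[.5595,-.381,z]) for z in(.2333,.273,.312,.35)])
a,b=[cv2.cvtColor(np.load(f'pics/{f}.npz')['im'],cv2.COLOR_RGB2GRAY) for f in('d2','d3')]
print('d2 gray');print(a[238:262:2,312:346:2]);print('d3 gray');print(b[258:290:2,312:346:2])
a,b=[cv2.cvtColor(np.load(f'pics/{f}.npz')['im'],cv2.COLOR_RGB2GRAY) for f in('s0','s3')]
print('s3');print(b[212:240:2,134:168:2]);print(manip.state()['clock'])
E
```

```text
s2 tcp [147.6 212.5]
d2 tcp [326.5 258.2]
s3 [array([151.2, 231.3]), array([148.6, 220.1]), array([145.9, 208.6]), array([143.2, 196.9])]
d3 [array([324.3, 279.4]), array([326. , 266.9]), array([327.8, 254. ]), array([329.6, 240.7])]
d2 gray
[[122  79  49  47  37  43  51  48  52  48  51  47  50  49  50  48  49]
 [215 198 130  38  52  49  57  55  51  49  48  54  46  51  46  48  52]
 [186 177 155  92  55  54  46  44  52  52  56  53  51  51  47  52  59]
 [164 154 134 135  94  42  49  42  51  45  49  47  35 179 197 193 217]
 [126 118  96 209 173  40  51  48  48  46  50  42  57 238 245 238 238]
 [ 95  92 123 202 228  47  50  50  46  44  45  58 118 242 238 239 238]
 [114 121 128 170 254  89  80  81  79  54  66 181 236 242 237 235 238]
 [ 98 100 103 133 251 146  92  95  97  70  62 172 244 241 240 238 237]
 [191 199 203 191 255 192  85  93  94  80  53 119 237 240 239 240 237]
 [189 196 194 184 180 123  95  95  95  88  53  89 226 240 240 237 239]
 [182 176 182 167 148 109  97  94  95  96  60  62 174 239 240 239 240]
 [156 155 165 147 128 188 160  88  95  95  85  55 131 237 237 238 239]]
d3 gr
[... 1445 characters left out ...]
 59  49  36  31  42  42  54  52  46  84 187 189 133]
 [ 79  89  64  51  56  56  41  29  41  43  46  44  46  61 129 133 122]
 [ 28  67  64  49  48  47  46  24  40  49  50  45  48  51 101 121 121]
 [145 114  66  51  48  49  48  55  61 103 108  70  51  50 103 120 121]
 [192 161  66  51  60  55  91 114 116 116 117 113  66  44 102 123 122]
 [191 173  76  56  47  66 115 116 117 116 116 113  98 112 112 122 120]
 [192 190  89  64  48  60 115 118 117 118 116 102 106 111 103 120 122]
 [192 193 121  67  48  54  97 101 106 105 101  96  91  56  60 121 124]
 [193 194 164  70  54  46  84 103 104 103 101  98  84  49  49 106 121]
 [197 197 177  79  60  47  64  98 102 103 101  99  97 134  68  99 121]]
22.1833
```

In both views the visible fingertips sit about 20–25 mm above the reported TCP, so the shut fingers haven't reached the cap. I'll keep going down in small steps and watch the force.

Emit:
{"api": "move_arm", "payload": {"targets": [[0, 0, 0, 0, 0, 0.02, -1], [0, 0, 0, 0, 0, 0.04, -1], [0, 0, 0, 0, 0, 0.04, -1]]}}

```text
clock: 22.43
position: [0.5593, -0.3808, 0.2266]
ee_rot: [-2.296, -2.143, 0.0]
wrist_force: [0.9, -0.2, -0.1]
opening: 0.0002
```

Emit:
{"api": "move_arm", "payload": {"targets": [[0, 0, 0, 0, 0, 0.02, -1], [0, 0, 0, 0, 0, 0.03, -1], [0, 0, 0, 0, 0, 0.03, -1]]}}

```text
clock: 22.68
position: [0.5595, -0.3809, 0.2224]
ee_rot: [-2.297, -2.143, 0.0]
wrist_force: [0.0, -0.5, -0.5]
opening: 0.0007
```

Emit:
{"api": "move_arm", "payload": {"targets": [[0, 0, 0, 0, 0, 0.01, -1], [0, 0, 0, 0, 0, 0.02, -1], [0, 0, 0, 0, 0, 0.02, -1]]}}

```text
clock: 22.93
position: [0.5595, -0.381, 0.2196]
ee_rot: [-2.297, -2.143, 0.0]
wrist_force: [-0.3, -0.2, 0.4]
opening: 0.0003
```

Emit:
{"api": "move_arm", "payload": {"targets": [[0, 0, 0, 0, 0, 0.01, -1], [0, 0, 0, 0, 0, 0.02, -1], [0, 0, 0, 0, 0, 0.02, -1]]}}

```text
clock: 23.18
position: [0.5595, -0.3809, 0.2166]
ee_rot: [-2.297, -2.143, 0.0]
wrist_force: [0.2, 0.6, 0.4]
opening: 0.0004
```

Emit:
{"api": "move_arm", "payload": {"targets": [[0, 0, 0, 0, 0, 0.01, -1], [0, 0, 0, 0, 0, 0.02, -1], [0, 0, 0, 0, 0, 0.02, -1]]}}

```text
clock: 23.43
position: [0.5595, -0.3809, 0.2136]
ee_rot: [-2.297, -2.143, 0.0]
wrist_force: [-0.3, 0.5, 0.2]
opening: 0.0001
```

```bash
python3 - <<'E'
from m import *
s=manip.state();print(s['wrist_force'],s['position'])
a=snap('scene','s4'); b=snap('side','d4')
cv2.imwrite('pics/chk3.png',cv2.resize(np.hstack([a[190:270,110:200],b[230:310,280:370]])[...,::-1],None,fx=4.4,fy=4.4,interpolation=cv2.INTER_CUBIC))
g=cv2.cvtColor(b,cv2.COLOR_RGB2GRAY);print(g[262:296:2,312:346:2])
g=cv2.cvtColor(a,cv2.COLOR_RGB2GRAY);print(g[216:240:2,134:168:2])
E
```

```text
[-0.32558853  0.45180335  0.24981026] [ 0.55949508 -0.38093271  0.21357119]
[[128 127 126  77  25  44  45  44  35  53  39  35  32  34  36  37  38]
 [ 98  92  94  67  28  50  47  47  36  44  32  33  21  35  38  30  25]
 [113 112 124  75  37  28  18  26  25  36  21  19  24  31  27  22  21]
 [ 99 100  97  58  56  46  43  41  47  41  45  42  54  45  44  44  42]
 [150 152 150  64  54  54  49  50  52  51  50  52  50  46  52  51  49]
 [209 218 208  68  47  49  51  50  48  47  51  46  46  51  54  44  50]
 [202 205 194  62  46  48  50  47  48  41  47  45  49  51  49  52  45]
 [178 180 178  86  52  49  38  53  50  42  49  67  66  55  56 116 171]
 [154 158 154  97  97  91  93 104  98 103  92  98  98  74  63 144 242]
 [130 130 121 125 150 147 147 152 146 151 115  93  92  91  50  96 231]
 [ 95  90 101 117 126 141 148 151 149 131 101 100  99  92  51  71 186]
 [106 108 111 120 121 121 127 129 127 120 101  96  92  95  73  68 152]
 [110 132 158 116 121 124 123 128 125 124 100  92  93  93  81  54 104]
 [119 126 143 116 123 123 130 128 123 169 137  95  93  93  88  50  77]
 [116 123 122 124 131 129 127 
[... 336 characters left out ...]
 97  60  55  47  37  29  46  42  49  47  44  88 190 191 163]
 [ 85  89  66  52  56  52  42  26  40  45  41  46  46  60 158 136 124]
 [ 25  67  64  48  49  48  46  26  36  44  45  44  50  49 101 120 122]
 [145 116  67  51  46  52  44  32  33  44  71  69  52  47 105 121 123]
 [193 163  67  51  55  50  56  38  32  44  92 113  66  48 103 123 123]
 [190 173  76  56  52  65  92  40  22  48 106 114 100 112 111 123 123]
 [194 191  89  63  51  62 111  76  75  83 114 101 108 112 101 121 122]
 [193 194 121  66  49  52  97 102 105 105 101  98  91  56  56 119 123]
 [196 196 166  70  56  52  84 103 104 105 100 100  89  51  49 107 122]
 [196 197 179  78  56  47  65  99 103 103 102  98  95  95  64  99 122]]
```

The fingertip's lower edge now reaches the cap top (scene row 232, side row 277), and there's still no force. I'll keep stepping down.

Emit:
{"api": "move_arm", "payload": {"targets": [[0, 0, 0, 0, 0, 0.01, -1], [0, 0, 0, 0, 0, 0.02, -1], [0, 0, 0, 0, 0, 0.02, -1]]}}

```text
clock: 23.78
position: [0.5597, -0.3811, 0.2109]
ee_rot: [2.297, 2.143, 0.0]
wrist_force: [-0.8, 1.4, 4.1]
opening: 0.0006
```

Emit:
{"api": "move_arm", "payload": {"targets": [[0, 0, 0, 0, 0, 0.01, -1], [0, 0, 0, 0, 0, 0.02, -1], [0, 0, 0, 0, 0, 0.02, -1]]}}

```text
clock: 24.03
position: [0.5597, -0.3811, 0.208]
ee_rot: [2.297, 2.143, 0.0]
wrist_force: [-1.4, 0.7, 5.9]
opening: 0.0006
```

Contact: 4.1 N, then 5.9 N. I'll continue to full travel.

Emit:
{"api": "move_arm", "payload": {"targets": [[0, 0, 0, 0, 0, 0.01, -1], [0, 0, 0, 0, 0, 0.02, -1], [0, 0, 0, 0, 0, 0.02, -1]]}}

```text
clock: 24.28
position: [0.5598, -0.3811, 0.2052]
ee_rot: [2.297, 2.143, 0.0]
wrist_force: [-1.7, 1.6, 7.8]
opening: 0.0004
```

Emit:
{"api": "move_arm", "payload": {"targets": [[0, 0, 0, 0, 0, 0.01, -1], [0, 0, 0, 0, 0, 0.016, -1], [0, 0, 0, 0, 0, 0.016, -1]]}}

```text
clock: 24.53
position: [0.5598, -0.3811, 0.203]
ee_rot: [2.297, 2.143, 0.0]
wrist_force: [-3.0, 2.1, 8.9]
opening: 0.0004
```

Emit:
{"api": "move_arm", "payload": {"targets": [[0, 0, 0, 0, 0, 0.01, -1], [0, 0, 0, 0, 0, 0.01, -1], [0, 0, 0, 0, 0, 0.01, -1]]}}

```text
clock: 24.78
position: [0.5598, -0.3812, 0.2022]
ee_rot: [2.297, 2.143, 0.0]
wrist_force: [-5.4, 2.9, 14.6]
opening: 0.0004
```

Emit:
{"api": "move_arm", "payload": {"targets": [[0, 0, 0, 0, 0, 0.007, -1], [0, 0, 0, 0, 0, 0.007, -1], [0, 0, 0, 0, 0, 0.007, -1]]}}

```text
clock: 25.03
position: [0.5599, -0.3812, 0.2021]
ee_rot: [2.297, 2.143, 0.0]
wrist_force: [-9.2, 5.5, 23.7]
opening: 0.0004
```

The force jumped to 24 N with no further travel, so the cap is on its stop and was held there for more than 0.25 s. Now I retract.

Emit:
{"api": "move_arm", "payload": {"targets": [[0, 0, 0, 0, 0, -0.05, -1], [0, 0, 0, 0, 0, -0.2, -1], [0, 0, 0, 0, 0, -0.4, -1], [0, 0, 0, 0, 0, -0.7, -1], [0, 0, 0, 0, 0, -0.9, -1], [0, 0, 0, 0, 0, -0.9, -1], [0, 0, 0, 0, 0, -0.9, -1], [0, 0, 0, 0, 0, -0.9, -1], [0, 0, 0, 0, 0, -0.9, -1]]}}

```text
clock: 25.78
position: [0.559, -0.3806, 0.3331]
ee_rot: [-2.295, -2.141, 0.001]
wrist_force: [0.9, -0.0, -0.5]
opening: 0.0005
```

```bash
python3 - <<'E'
from m import *
O=((5,110,70),(22,255,255))
s=manip.state();print(s['wrist_force'],s['position'],s['clock'])
a=snap('scene','s5'); b=snap('side','d5')
for f in('s0','s5'):
  for c,n,m in comps(f,*O,(190,240,310,310)): print(f,c.round(1),n,*axis(f,m,.024))
# cap up: compare cap patch before / after in both views
def shift(p,q,r):
    x0,y0,x1,y1=r;g=lambda f:np.float64(cv2.cvtColor(np.load(f'pics/{f}.npz')['im'],cv2.COLOR_RGB2GRAY)[y0:y1,x0:x1]);return cv2.phaseCorrelate(g(p),g(q))
print(shift('d0','d5',(312,272,340,300)),shift('d4','d5',(312,280,340,300)))
cv2.imwrite('pics/fin.png',cv2.resize(np.hstack([a[190:310,110:310],b[200:320,230:400]])[...,::-1],None,fx=2.1,fy=2.1,interpolation=cv2.INTER_CUBIC))
E
```

```text
[ 0.92938627 -0.00930869 -0.46467978] [ 0.55898269 -0.38057167  0.33306544] 25.7833
s0 [281.6 270. ] 481 [ 0.5802 -0.0088] 175.0 [ 46. 172.]
s0 [206.8 279. ] 505 [ 0.5631 -0.2467] 176.2 [ 43. 173.]
s5 [281.5 269.9] 482 [ 0.5802 -0.0088] 175.0 [ 46. 172.]
s5 [257.2 272.7] 487 [ 0.5729 -0.0879] 175.2 [ 45. 174.]
s5 [232.1 275.7] 497 [ 0.5662 -0.168 ] 175.7 [ 44. 177.]
s5 [206.8 278.9] 507 [ 0.5628 -0.2467] 176.1 [ 43. 173.]
((0.8397103532911636, -0.37944620692081443), 0.3314398359412461) ((0.06337406153486036, 0.8784026922501393), 0.5132070004440702)
```

View pics/fin.png

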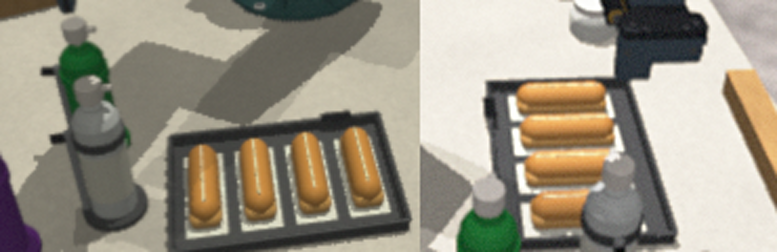

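The final crop shows all four rolls squarely on their strips and the gripper clear. The silver can's cap is up, in scene view at crop (90,90), about pixel (153,233). Handing in.

```bash
python3 -c "
from plant import manip
print(manip.close_job())"
```

```text
the job is handed in; nothing more can be done
None
```

I laid one loose roll on each bare strip, pressed the silver can's cap fully down once the row was complete, and backed off before handing in at about 26 s. `close_job()` gives no verdict, so these are my own checks.

- **Rolls:** in the last wrist views both placed rolls were within about 3 mm of their strip centres and parallel to the strips. The two rolls already in the tray moved less than 1 mm between the first and last scene pictures.
- **Cap press:** force rose steadily from 4 to 9 N over about 8 mm, then jumped to 24 N with no further travel, which I read as the cap on its stop for more than 0.25 s. After retracting, the wrist force was about zero and the cap looked up in the last picture. The numeric picture comparison for "cap up" was too weak to prove it to 1 mm.
- **Failed or disagreed:**
  - The first grasp of roll A slid off its dome because it was too high. The roll did not move, and a lower grasp held.
  - With the jaws shut, the fingertips sat about 28 mm above the reported TCP, so I found the cap by force instead of by the reported height.
- **Not re-measured:** I did not check the mug and jar at the end, but no contact with them showed up.

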